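Snap the storage cap onto the chopper's drive stud and keep it pressed

TASK

The food chopper is being put away: take the loose orange cap by its bar, set it squarely over the steel drive stud on top of the white chopper base and press it down until it clicks past the catches. Keep pressing after the click, so that the black rubber sealing ring under the cap is squeezed well down, and finish in that position, still holding the cap pressed down: do not let go or ease off. Leave the other things on the worktop standing where they are.

Things in the scene. Friction and masses are not known exactly. Their poses are not given: they have to be found in the camera images.
- cap: Loose orange plastic cap, about 60 g, standing mouth down on the worktop. Origin: centre of its underside; z up. A round skirt 46 mm in diameter and 32 mm high, on top of it a bar to grip: 42 mm long (along the cap's x), 20 mm thick (along its y), from 32 to 63 mm above the origin. The bore is open below, 21 mm wide at a 5 mm high inner lip at the mouth, 26 mm wide above that, 26 mm deep.
- chopper: White and grey motor base of a food chopper, fixed to the worktop, 142 x 152 mm and 70 mm high, black speed dial (not to be used) on its front. Origin: centre of its underside. It carries the stud in the middle of its top (deck); three small black lugs stand 49 mm from the middle, 5 mm high.
- stud_foot (a point): Point on the upright axis of the steel drive stud, at deck height (70 mm above the worktop). The stud is 17 mm in diameter and 28 mm high, with a tapered top; the sealing ring lies round its foot, 28 to 44 mm in diameter.
- catches (a point): Point on the stud's axis 19 mm above the deck, where its four sprung round catches bulge to 25 mm across. The cap's lip meets them with its underside about 24 mm above the deck; the force rises to 10 to 15 N, drops to nothing at 19 to 14 mm, then the catches draw the cap down onto the sealing ring, underside about 9 mm above the deck. Pressed home it is at 5 mm.
- seal_ring (a joint): How far the black rubber sealing ring round the stud foot is squeezed down, in m: 0 free (its top is 9 mm above the deck), 0.004 squeezed to its stop. A spring of 2.5 N per mm pushes it up, so about 10 N squeezes it fully. A clicked cap that is not pressed squeezes it under 1 mm.
- mug: Mug with a white outside and red-brown inside, 98 mm high, at the left of the worktop; leave it alone. Origin: centre of its underside.
- bowl: Small white bowl, 105 mm wide, 51 mm high, at the left; leave it alone. Origin: centre of its underside.
- pepper: Dark wooden pepper mill, 58 mm wide, 170 mm high, behind the work; leave it alone. Origin: centre of its underside.
- salt: Salt shaker, 44 mm wide, 90 mm high, behind the work; leave it alone. Origin: centre of its underside.
- candle: Candle in a glass, 76 mm wide, 90 mm high, at the right near the sink; leave it alone. Origin: centre of its underside.
Not all that is in view belongs to the job. Of the things like the cap, leave any that is red; of the rest the larger one is meant.

How it is judged:
On the way, in this order (a step that is already met when the one before it is completed fails the run):
1. the cap is lifted above the chopper (height (world z) of cap above 0.095 m), for 0.1 s.
2. the cap has clicked past the catches (z of cap in the frame of stud_foot between 0.001 and 0.0105 m and horizontal distance between cap and stud_foot below 0.004 m), for 0.1 s.
At the end, for the whole second after the job is handed in: The cap is on the stud, clicked past the catches (underside less than 7.5 mm above the deck, within 4 mm of the stud's axis, tilted less than 0.12 rad), at rest, and the fingers still touch it and press it down, so that the sealing ring stays squeezed by more than 2 mm (about 5 N) (value of joint seal_ring above 0.002 m and z of cap in the frame of stud_foot between 0.001 and 0.0075 m and horizontal distance between cap and stud_foot below 0.004 m and angle between cap's own z axis and vertical below 0.12 rad and contact force between cap and chopper above 3 N and contact force between the fingers and cap above 2 N and linear speed of cap below 0.02 m/s); the arm keeps its last pose, push and grip.
It fails at once if one of the other things on the worktop was shifted by more than 30 mm or tipped over (distance of any of mug, bowl, pepper, salt, candle from where it was at the start of the episode above 0.03 m or angle between any of mug, bowl, pepper, salt, candle's own z axis and vertical above 0.5 rad).
It also fails if it takes over 38 s, if anything falls off the work surface, if the arm or the gripper's body presses on something with over 40 N, if the wrist force passes 120 N, or if a joint passes its speed limit or range.

ROBOT

A 6-joint arm with a two-finger parallel gripper is mounted at the origin on a cart in front of the work surface, level with it; the furniture and walls round the work are solid. World frame = base frame: x ahead of the robot, y to its left, z up, the work surface at z = 0. Lengths are in m, angles in rad, forces in N, time in s.
With the tool pointing down it reaches from about 0.4 to 0.825 m from the base axis. Payload 7 kg.
Tool frame: the origin (TCP) lies on the centre line of the jaws, within the pads' length; the fingertips stand arm.tip_reach ahead of it and the grasp point (between the pads) lies 5 mm behind it (arm.tip_reach is the distance from the TCP to the fingertips, in m); z points along the fingers, y is the line along which they close (so a half turn about z gives the same grasp; the last joint's range is limited). The gripper opens to 88 mm and grips with 3 to 60 N. Pads are 19 mm wide; open, the fingers measure 130 mm over their backs; the gripper's body (78 mm by 193 mm) begins 47 mm behind the grasp point.
Start: joints at [-0.948, 0.359, 0.012, 0, -1.224, -0.288], TCP at [0.222, -0.638, 0.241] pointing down, gripper open.
Joint ranges: [-3.07, 3.07], [-1.43, 2.12], [-1.02, 1.25], [-3.03, 1.67], [-3.05, -0], [-3.03, 3.03]. Speed limits (rad/s): [2.39, 2.39, 3.01, 3.14, 3.14, 3.14].

INTERFACE

Orientations are given as [roll, pitch, yaw] about the fixed x, y, z axes, in that order (R = Rz(yaw) Ry(pitch) Rx(roll)).
In Python, from station import status, optics, order, arm gives the robot as it stands. The module is installed in compiled form; this text tells all that it offers.
- The arm moves only by the shell command python3 -m jog 'ROWS' [FORCE]. ROWS is JSON, a list of rows, each a list of 3 entries, a list of its own where there are three numbers: the gripper command: -1 is shut, 1 is fully open, values between are in proportion, then the shift along the tool's x, y, z in mm, then the turn about the tool's z in rad. A call has 1 to 20 rows; each row is the pose to reach, as a shift and turn from the pose commanded when the call began, along the tool's axes at that moment; what a row does not reach only later rows make up. A row lasts 1/8 s, in which the tool goes at most 62.5 mm and 10.7 degrees, less where a joint would pass 70% of its speed; a pose out of reach is approached as far as the arm can. A call with a gripper value outside its range is refused whole. The fingers move at their own pace and stop on an object; FORCE is the grip in N (left out, the last holds). Time passes only in rows, so rows that repeat a pose let the fingers close. It gives the time, the measured TCP pose, the force, the opening and the grip force at its end, in the units of the state.
- status.get_state(): the state, without advancing time (a new reading comes with each control period).
- optics.grab_frame(name): name is "side" or "top" or "wrist"; returns a dict with "color" (400x640x3 uint8, red, green, blue), "mtx" (3x3 intrinsics, pixels), "cam_to_world" (4x4, takes a point from camera to world coordinates). Camera axes: x right, y down, z forward; pixel columns grow to the right and rows downward; lengths in m; the calibration is good to about 2 mm. A picture is of the moment at which its call begins. There is no depth.
- order.job_done(): hands the job in; it is judged then, once.
The state is a dict: "t": time; "q": joint angles; "qd": joint speeds; "joint_efforts": joint torques, N m; "eef_pos": TCP position; "ee_rot": TCP orientation; "force": force on the tool from outside, world axes, zero at the start; "moment": the same for the moment, N m; "width": finger opening in m; "gripper_force": force on a finger pad.
Only numpy, scipy, OpenCV 4.12 (cv2) and the standard library are available. Lean on these libraries where they do the work, as an engineer would, in place of code of your own. Each camera call takes 0.05 s, during which the arm holds its last target. There are 200 camera calls.

## Working session

There is one attempt and no reset: what is moved stays moved. The work goes in short steps, Python scripts to look and compute and a shell command to move; the robot and the scene stay as the last step left them, time stands still between calls to the robot, and variables do not carry over. Pictures are saved under pics/ and viewed, at most 10 in all, crops included, and the job is handed in when it is done.

```bash
mkdir -p pics; python3 - <<'E'
from station import status, optics, arm
import cv2,numpy as np
s=status.get_state();print({k:np.round(v,3) for k,v in s.items()},arm.tip_reach)
for n in("side","top"):
    f=optics.grab_frame(n);cv2.imwrite(f"pics/{n}0.png",f["color"][:,:,::-1]);np.savez(f"{n}.npz",**f)
    print(n,f["mtx"].round(1).tolist(),f["cam_to_world"].round(3).tolist())
E
```

```text
{'t': np.float64(0.0), 'q': array([-0.948,  0.359,  0.011, -0.   , -1.224, -0.288]), 'qd': array([-0.002, -0.   ,  0.001, -0.   , -0.002,  0.001]), 'joint_efforts': array([ 1.0000e-03, -5.8272e+01,  2.9306e+01,  6.9970e+00,  7.0000e-03,
       -0.0000e+00]), 'eef_pos': array([ 0.222, -0.637,  0.24 ]), 'ee_rot': array([ 3.14 , -0.   , -2.807]), 'force': array([ 0.731,  0.257, -0.106]), 'moment': array([-0.042,  0.02 , -0.007]), 'gripper_force': np.float64(0.0), 'width': np.float64(0.088)} 0.014
side [[438.9, 0.0, 320.0], [0.0, 438.9, 194.2], [0.0, 0.0, 1.0]] [[0.962, 0.202, -0.184, 0.747], [0.273, -0.729, 0.627, -0.718], [-0.007, -0.653, -0.757, 0.979], [0.0, 0.0, 0.0, 1.0]]
top [[459.7, 0.0, 316.2], [0.0, 459.7, 201.0], [0.0, 0.0, 1.0]] [[0.017, -0.992, 0.124, 0.374], [-1.0, -0.018, -0.003, 0.044], [0.005, -0.124, -0.992, 1.344], [0.0, 0.0, 0.0, 1.0]]
```

View pics/top0.png

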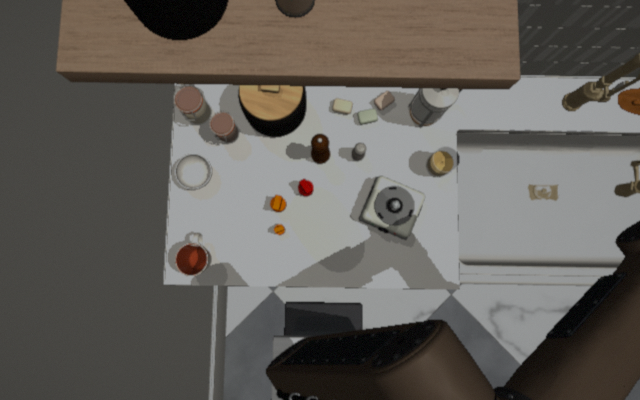

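View pics/side0.png

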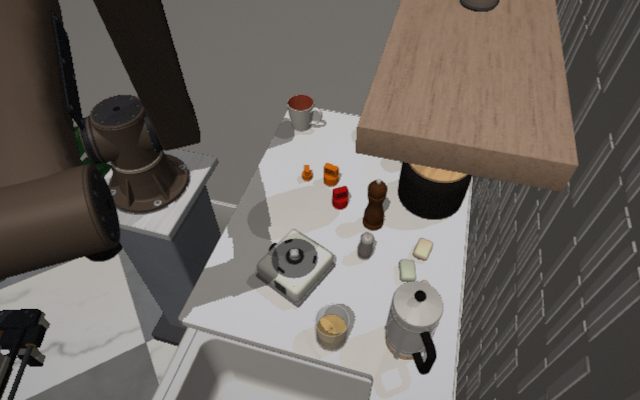

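In the top view the cap-like things are a large orange one at (279,204), a small orange one at (280,229) and a red one at (306,188). The large orange one fits: it isn't red, and it's the larger of the other two. I'll confirm that in a crop and measure.

```bash
cat > h.py <<'E'
import cv2,numpy as np
def ray(f,u,v):
    M=f["cam_to_world"];d=M[:3,:3]@np.linalg.inv(f["mtx"])@np.array([u,v,1.]);return M[:3,3],d
def onplane(f,u,v,z):
    o,d=ray(f,u,v);return o+d*(z-o[2])/d[2]
def proj(f,p):
    M=f["cam_to_world"];c=f["mtx"]@(M[:3,:3].T@(np.array(p)-M[:3,3]));return c[:2]/c[2]
def tri(a,b):
    (o,d),(p,e)=a,b
    s=np.linalg.lstsq(np.c_[d,-e],p-o,rcond=None)[0];x,y=o+d*s[0],p+e*s[1];return (x+y)/2,np.linalg.norm(x-y)
E
python3 - <<'E'
from h import *
F={n:dict(np.load(n+".npz")) for n in("top","side")}
C={}
for n,f in F.items():
    hsv=cv2.cvtColor(f["color"],cv2.COLOR_RGB2HSV)
    m=cv2.inRange(hsv,(9,180,90),(22,255,255))
    k,l,st,c=cv2.connectedComponentsWithStats(m)
    print(n,[(st[i].tolist(),c[i].round(1).tolist()) for i in range(1,k) if st[i][4]>30])
t,s=[cv2.resize(F[n]["color"][y:y+100,x:x+130,::-1],None,fx=6,fy=6,interpolation=cv2.INTER_CUBIC)[:,:] for n,x,y in(("top",240,160),("side",270,140))]
cv2.imwrite("pics/crop1.png",np.hstack([cv2.resize(t,(400,308)),cv2.resize(s,(400,308))]))
t,s=[cv2.resize(F[n]["color"][y:y+80,x:x+100,::-1],(400,320),interpolation=cv2.INTER_CUBIC) for n,x,y in(("top",345,165),("side",250,220))]
cv2.imwrite("pics/crop2.png",np.hstack([t,s]))
E
```

```text
top [([619, 89, 21, 25, 293], [629.1, 99.9]), ([271, 196, 15, 15, 173], [277.7, 203.3]), ([274, 225, 10, 9, 71], [278.9, 229.0])]
side [([324, 163, 14, 23, 242], [330.6, 174.8]), ([303, 165, 9, 15, 98], [306.8, 173.3])]
```

View pics/crop1.png

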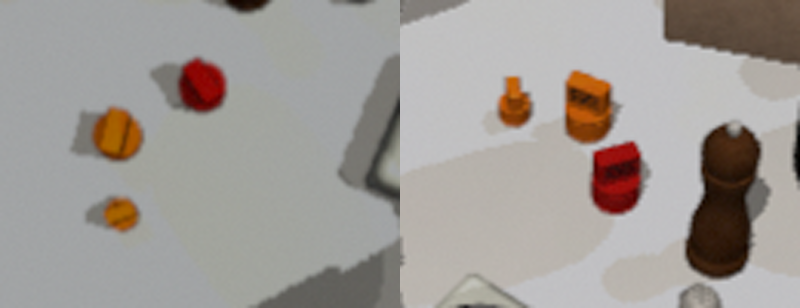

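View pics/crop2.png

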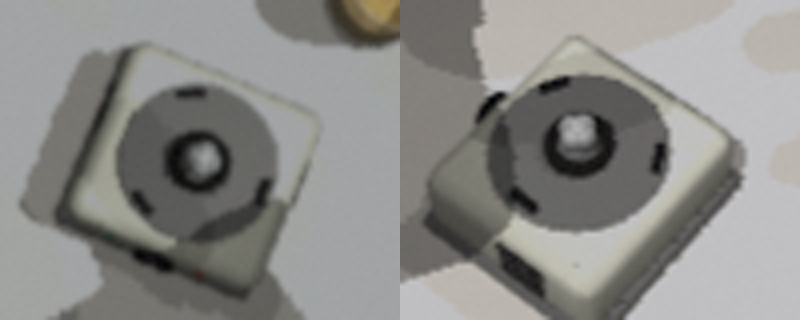

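Crop 1 confirms the large orange cap with its bar, centred at about (278,203) in the top view, and the small orange and red ones are decoys. Crop 2 shows the stud and black ring at about top (394.5,205) and side (294.7,257).

```bash
python3 - <<'E'
from h import *
F={n:dict(np.load(n+".npz")) for n in("top","side")}
t,s=F["top"],F["side"]
print("cap bar top plane",onplane(t,277.7,202.8,.063),"blob",onplane(t,278,203.3,.045),onplane(s,330.6,174.8,.035),tri(ray(t,278,203.3),ray(s,330.6,174.8)))
print("stud",onplane(t,394.5,205.25,.079),onplane(s,294.75,257,.079),tri(ray(t,394.5,205.25),ray(s,294.75,257)))
# grey deck disc: contour ellipse
for n,f,(u,v) in(("top",t,(394,205)),("side",s,(295,256))):
    hsv=cv2.cvtColor(f["color"],cv2.COLOR_RGB2HSV);g=hsv[...,2].astype(int)
    m=((g<60)*255).astype(np.uint8);k,l,st,c=cv2.connectedComponentsWithStats(m)
    print(n,[(st[i].tolist(),c[i].round(1).tolist()) for i in range(1,k) if st[i][4]>5 and abs(c[i]-[u,v]).max()<30])
E
```

```text
cap bar top plane [0.52692969 0.14717814 0.063     ] blob [0.52765679 0.14774267 0.045     ] [0.52742896 0.1456393  0.035     ] (array([0.52797848, 0.14824572, 0.03282028]), np.float64(0.002400758083645406))
stud [ 0.52396512 -0.17784369  0.079     ] [ 0.52460447 -0.18098726  0.079     ] (array([ 0.52404742, -0.17864331,  0.07535846]), np.float64(0.0007680629384207927))
top [([364, 185, 10, 22, 31], [369.3, 194.3]), ([389, 187, 7, 2, 10], [392.6, 187.7]), ([386, 198, 17, 15, 136], [393.0, 205.4]), ([408, 210, 5, 9, 21], [409.7, 213.5]), ([378, 213, 5, 6, 19], [380.0, 215.4]), ([359, 216, 48, 23, 113], [382.9, 229.0]), ([404, 219, 3, 3, 6], [404.7, 219.7]), ([393, 221, 6, 4, 18], [396.1, 222.8])]
side [([285, 239, 7, 5, 19], [287.9, 241.2]), ([269, 243, 7, 8, 20], [272.0, 246.0]), ([286, 249, 18, 15, 124], [294.9, 257.3]), ([273, 251, 4, 6, 19], [274.7, 253.6]), ([313, 256, 3, 7, 15], [314.0, 259.0]), ([276, 266, 8, 7, 28], [279.4, 269.2])]
```

```bash
cat >> h.py <<'E'
from scipy.spatial.transform import Rotation as Ro
def delta(s,p,yaw=None):
    R=Ro.from_euler("xyz",s["ee_rot"]).as_matrix();d=R.T@(np.array(p)-s["eef_pos"])*1000
    t=None if yaw is None else (s["ee_rot"][2]-yaw+np.pi/2)%np.pi-np.pi/2
    return d.round(1).tolist(),t
E
python3 - <<'E'
from h import *
from station import status,optics
s=status.get_state()
for p in[(.45,-.3,.24),(.50,.0,.22),(.527,.147,.20)]: print(delta(s,p,-.25))
t=dict(np.load("top.npz"))
P=np.array([onplane(t,*c,.0735)[:2] for c in[(392.6,187.7),(409.7,213.5),(380,215.4)]])
A=2*(P[1:]-P[0]);b=(P[1:]**2).sum(1)-(P[0]**2).sum();c=np.linalg.solve(A,b);print("lug centre",c,np.linalg.norm(P-c,axis=1))
f=optics.grab_frame("wrist");R=Ro.from_euler("xyz",s["ee_rot"]).as_matrix();M=f["cam_to_world"]
print("cam in tool",(R.T@(M[:3,3]-s["eef_pos"])).round(3),(R.T@M[:3,:3]).round(2).tolist(),f["mtx"][0,0])
E
```

```text
([-326.4, 243.4, 0.1], np.float64(0.5846554739222678))
([-472.2, 510.4, 20.4], np.float64(0.5846554739222678))
([-546.0, 640.3, 40.6], np.float64(0.5846554739222678))
lug centre [ 0.52506514 -0.177556  ] [0.04902912 0.04902912 0.04902912]
cam in tool [ 0.085  0.001 -0.144] [[0.0, -0.95, -0.31], [1.0, 0.0, 0.0], [-0.0, -0.31, 0.95]] 311.0820384558741
```

```bash
python3 -m jog '[[1,[-163,122,0],0],[1,[-326,243,0],0],[1,[-326,243,0],0.1],[1,[-326,243,0],0.1],[1,[-326,243,0],0.2],[1,[-326,243,0],0.3],[1,[-326,243,0],0.3],[1,[-472,510,20],0.58],[1,[-472,510,20],0.58],[1,[-472,510,20],0.58],[1,[-472,510,20],0.58],[1,[-472,510,20],0.58],[1,[-546,640,40],0.58],[1,[-546,640,40],0.58],[1,[-546,640,40],0.58],[1,[-546,640,40],0.58]]'
python3 - <<'E'
from h import *
from station import status,optics
s=status.get_state();print(s["t"],s["eef_pos"],s["ee_rot"],s["force"],s["q"])
f=optics.grab_frame("wrist");np.savez("w1.npz",**f);cv2.imwrite("pics/w1.png",f["color"][:,:,::-1])
print(proj(f,(.527,.147,.063)))
E
```

```text
t: 2.15
eef_pos: [0.527, 0.1477, 0.1998]
ee_rot: [-3.141, -0.001, 2.899]
force: [-0.6, -0.2, -0.2]
width: 0.0879
gripper_force: 0.0
2.15 [0.52701158 0.14770874 0.19976716] [-3.14055193e+00 -9.80007147e-04  2.89861294e+00] [-0.63639634 -0.16084927 -0.23977355] [ 6.31240476e-01  1.81755321e-01 -3.29103865e-01 -9.61971247e-05
 -1.06136419e+00 -2.44496903e+00]
[320.47542443 193.46082347]
```

View pics/w1.png

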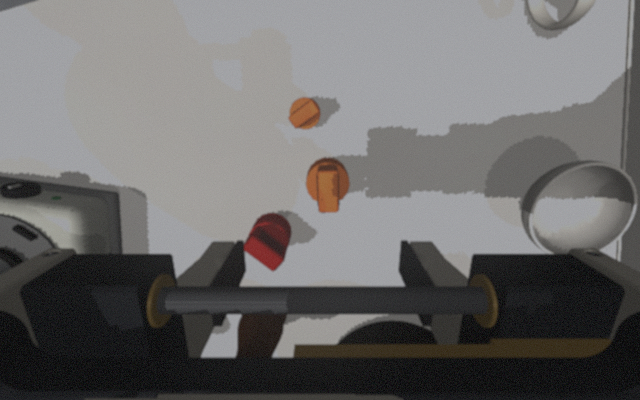

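Wrist view: the large cap is at (328,185), with its bar's top face at about (328,197) nearly upright in the image. The red cap is at (268,240) and the small one at (305,112). Next I'll fit the bar's top face.

```bash
python3 - <<'E'
from h import *
f=dict(np.load("w1.npz"));im=f["color"];hsv=cv2.cvtColor(im,cv2.COLOR_RGB2HSV)
roi=im[150:225,300:360];print(roi[10::5,8:52:4,0])
m=cv2.inRange(hsv,(5,130,80),(22,255,255));m[:,:300]=0;m[:,360:]=0;m[:150]=0;m[225:]=0
v=hsv[...,2][m>0];t,_=cv2.threshold(v.reshape(-1,1),0,255,cv2.THRESH_OTSU);print("otsu",t,m.sum()/255)
mm=((hsv[...,2]>t)&(m>0)).astype(np.uint8)
k,l,st,c=cv2.connectedComponentsWithStats(mm);i=1+st[1:,4].argmax();print(st[i],c[i])
ys,xs=np.where(l==i)
P=np.array([onplane(f,x,y,.063)[:2] for x,y in zip(xs,ys)]).astype(np.float32)*1000
print(cv2.minAreaRect(P),cv2.boxPoints(cv2.minAreaRect(P)).round(1).tolist(),P.mean(0))
E
python3 - <<'E'
import cv2
im=cv2.imread("pics/w1.png")[145:225,290:370];cv2.imwrite("pics/w1c.png",cv2.resize(im,(560,560),interpolation=cv2.INTER_NEAREST))
E
```

```text
[[159 159 133  90  80  79  76  85 118 121 123]
 [158 102 120 105 103  87  92 102  86 111 119]
 [126 153 148 101 105 103 107 100 120 106 124]
 [141 158 130 157 156 160 154 116 123 125 111]
 [155 160 129 159 162 159 135 117 121 123 116]
 [157 159 137 157 158 157 150 120 121 123 121]
 [154 156 140 155 156 158 131 119 121 123 118]
 [162 156 147 154 159 159 150 118 120 127 166]
 [163 160 148 152 160 157 158 147 142 159 161]
 [159 163 155 156 157 156 160 153 155 162 162]
 [161 160 161 151 155 157 157 149 160 162 162]
 [162 158 160 162 160 159 163 159 159 163 160]
 [158 162 163 160 161 160 158 163 161 159 160]]
otsu 136.0 1455.0
[307 166  31  46 868] [322.58410138 189.3202765 ]
((522.96728515625, 149.15255737304688), (26.984872817993164, 44.45002746582031), 80.39246368408203) [[498.79998779296875, 139.60000610351562], [542.5999755859375, 132.10000610351562], [547.0999755859375, 158.6999969482422], [503.29998779296875, 166.1999969482422]] [523.6686  149.90402]
```

View pics/w1c.png

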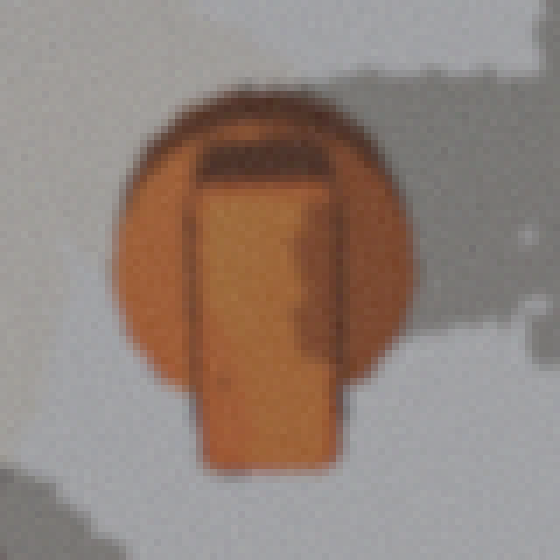

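The crop shows the bar's top face as a quad with corners (318,171), (338.3,171), (338.9,212.1) and (319.3,212.1).

```bash
python3 - <<'E'
from h import *
from station import status
f=dict(np.load("w1.npz"))
c=[onplane(f,u,v,.063) for u,v in[(318,171),(338.3,171),(338.9,212.1),(319.3,212.1)]]
c=np.array(c)[:,:2];m=c.mean(0);d=(c[2]+c[3]-c[0]-c[1])/2;w=(c[1]+c[2]-c[0]-c[3])/2
yaw=np.arctan2(d[1],d[0]);print(m,np.linalg.norm(d),np.linalg.norm(w),yaw)
s=status.get_state();p=(*m,.053);print(delta(s,p,yaw))
E
```

```text
[0.52743333 0.15481937] 0.04040729153028383 0.0188037370262084 -0.21289751092275255
([1.3, 8.3, 147.0], np.float64(-0.031137764944480395))
```

```bash
python3 -m jog '[[1,[1,6,40],-0.03],[1,[1,6,85],-0.03],[1,[1,6,85],-0.03],[1,[1,6,85],-0.03]]'
python3 - <<'E'
from h import *
from station import status,optics
s=status.get_state();print(s["eef_pos"])
f=optics.grab_frame("wrist");np.savez("w2.npz",**f)
cv2.imwrite("pics/w2c.png",cv2.resize(f["color"][150:350,180:460,::-1],(784,560),interpolation=cv2.INTER_NEAREST))
print(proj(f,(.5274,.1548,.063)))
E
```

```text
t: 2.7
eef_pos: [0.5286, 0.1519, 0.1173]
ee_rot: [3.141, 0.001, 2.926]
force: [-0.2, 0.2, 0.2]
width: 0.0875
gripper_force: 0.0
[0.52857995 0.15194833 0.11727049]
[324.43829811 225.1696696 ]
```

View pics/w2c.png

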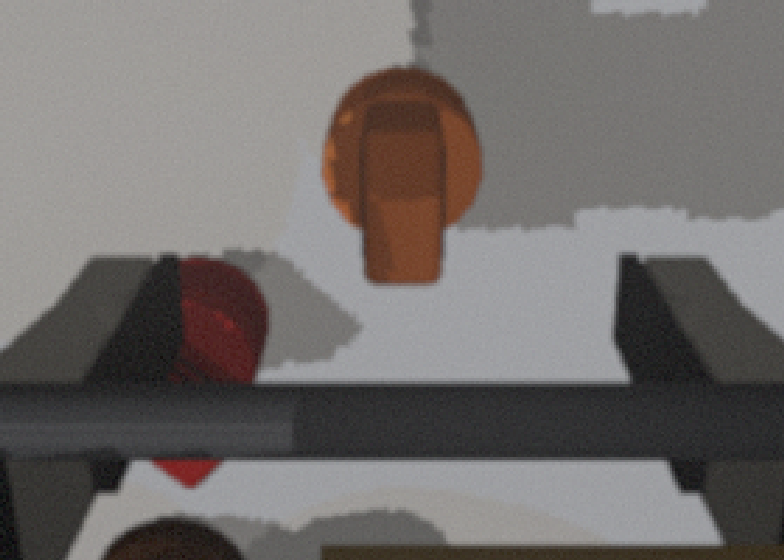

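```bash
python3 - <<'E'
from h import *
from station import status
f=dict(np.load("w2.npz"))
q=np.array([(362,132),(441,132),(442,284),(365,284)])/2.8+[180,150]
c=np.array([onplane(f,u,v,.063) for u,v in q])[:,:2];m=c.mean(0);d=(c[2]+c[3]-c[0]-c[1])/2;w=(c[1]+c[2]-c[0]-c[3])/2
yaw=np.arctan2(d[1],d[0]);print(m,np.linalg.norm(d),np.linalg.norm(w),yaw)
# skirt check: left/right extremes at z .032
for u in(323,482): print(onplane(f,u/2.8+180,160/2.8+150,.032))
s=status.get_state();print(delta(s,(*m,.049),yaw))
E
```

```text
[0.52723695 0.15435721] 0.04045468533058344 0.019213947412363406 -0.2004894233746594
[0.52041575 0.13331867 0.032     ]
[0.52989637 0.17673047 0.032     ]
([2.2, 1.4, 68.7], np.float64(-0.015090988369462544))
```

The bar centre repeats to within 0.5 mm and its size matches (40.5 x 19.2 mm against 42 x 20). Now I'll grasp and lift.

```bash
python3 -m jog '[[1,[2,1.5,30],-0.015],[1,[2,1.5,55],-0.015],[1,[2,1.5,68.5],-0.015],[1,[2,1.5,68.5],-0.015],[-1,[2,1.5,68.5],-0.015],[-1,[2,1.5,68.5],-0.015],[-1,[2,1.5,68.5],-0.015],[-1,[2,1.5,68.5],-0.015],[-1,[2,1.5,68.5],-0.015],[-1,[2,1.5,68.5],-0.015],[-1,[2,1.5,68.5],-0.015]]' 55
```

```text
t: 4.12
eef_pos: [0.526, 0.1543, 0.047]
ee_rot: [-3.142, -0.0, 2.941]
force: [0.8, -0.4, 1.0]
width: 0.0232
gripper_force: 0.0
```

```bash
python3 -m jog '[[-1,[0,0,0],0],[-1,[0,0,0],0],[-1,[0,0,0],0],[-1,[0,0,-20],0],[-1,[0,0,-60],0],[-1,[0,0,-110],0],[-1,[0,0,-110],0],[-1,[0,0,-110],0]]'
python3 - <<'E'
from h import *
from station import status
s=status.get_state();print(s["eef_pos"],s["ee_rot"],s["width"],s["gripper_force"],s["q"])
for p in[(.525,-.03,.157),(.525,-.1776,.157)]: print(delta(s,p))
E
```

```text
t: 5.12
eef_pos: [0.5256, 0.1542, 0.1568]
ee_rot: [3.141, -0.0, 2.941]
force: [-0.3, -0.0, -1.7]
width: 0.0197
gripper_force: 55.0
[0.52560663 0.15422662 0.15682219] [ 3.14120838e+00 -2.75488498e-04  2.94108767e+00] 0.019671782671882337 54.995160698890686 [ 6.42817717e-01  2.22148987e-01 -3.85440942e-01 -5.61883324e-04
 -9.63102668e-01 -2.41379828e+00]
([-36.1, -180.7, -0.3], None)
([-65.5, -325.3, -0.3], None)
```

```bash
python3 -m jog '[[-1,[-12,-60,0],0],[-1,[-24,-120,0],0],[-1,[-36,-180,0],0],[-1,[-48,-240,0],0],[-1,[-60,-300,0],0],[-1,[-66,-325,0],0],[-1,[-90,-325,0],0],[-1,[-115,-325,0],0],[-1,[-125,-325,0],0],[-1,[-125,-325,0],0],[-1,[-125,-325,0],0],[-1,[-125,-325,0],0]]'
python3 - <<'E'
from h import *
from station import status,optics
s=status.get_state();print(s["eef_pos"],s["ee_rot"],s["q"])
f=optics.grab_frame("wrist");np.savez("w3.npz",**f);cv2.imwrite("pics/w3.png",f["color"][:,:,::-1])
cv2.imwrite("pics/w3c.png",cv2.resize(f["color"][90:350,140:500,::-1],(792,572),interpolation=cv2.INTER_CUBIC))
print(proj(f,(.525,-.1776,.079)))
for n in("top","side"):
    g=optics.grab_frame(n);np.savez(n+"3.npz",**g)
E
```

```text
t: 6.62
eef_pos: [0.5833, -0.1888, 0.1572]
ee_rot: [3.141, -0.0, 2.942]
force: [-0.4, 0.4, -0.3]
width: 0.0194
gripper_force: 55.0
[ 0.58328607 -0.18880818  0.15719485] [ 3.14148756e+00 -5.53654765e-05  2.94162447e+00] [ 5.06216165e-03  3.22600013e-01 -2.42117924e-01 -1.35150604e-04
 -1.00611120e+00 -1.77575434e+00]
[320.038332   136.59254987]
```

View pics/w3c.png

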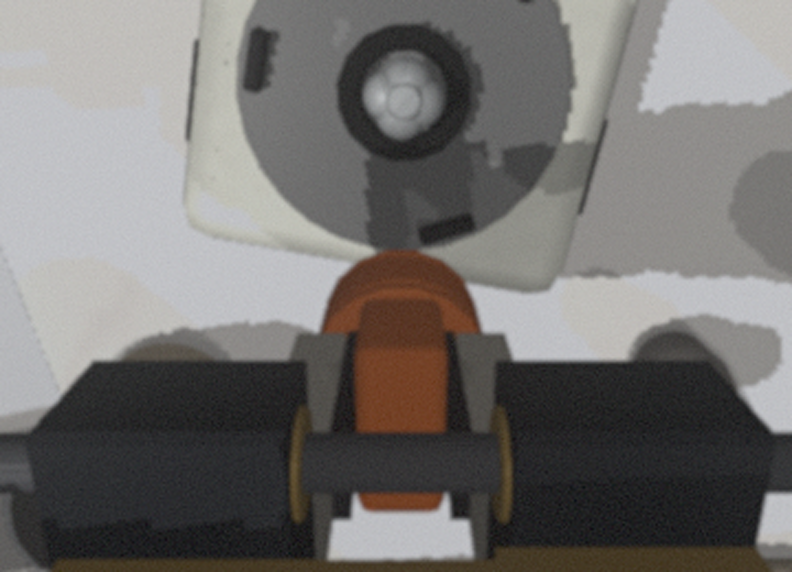

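```bash
python3 - <<'E'
from h import *
from station import status
f=dict(np.load("w3.npz"));P=lambda u,v,z:onplane(f,u/2.2+140,v/2.2+90,z)[:2].round(4)
print("ring",P(404,92,.079),"studtop",P(404.5,101,.098),"ring w",P(338,92,.079)-P(470,92,.079))
g=f["color"].min(2);
z=.173;a,b=(P(401,347,z),P(402,510,z));print("bar",a,b,(a+b)/2,np.linalg.norm(a-b),"w",P(358,400,z)-P(445,400,z))
s=status.get_state();print(s["eef_pos"],"bar mid tool",delta(s,(*((a+b)/2),.157)))
print("skirt", P(323,325,.142),P(481,325,.142),"TCPproj",(proj(f,s["eef_pos"])-[140,90])*2.2)
for n in("top","side"):
    f=dict(np.load(n+"3.npz"));hsv=cv2.cvtColor(f["color"],cv2.COLOR_RGB2HSV)
    m=cv2.inRange(hsv,(5,150,50),(22,255,255));k,l,st,c=cv2.connectedComponentsWithStats(m)
    print(n,[(st[i].tolist(),c[i].round(1).tolist()) for i in range(1,k) if st[i][4]>20],proj(f,s["eef_pos"]))
E
```

```text
ring [ 0.5223 -0.1745] studtop [ 0.5229 -0.1746] ring w [-0.0083 -0.0413]
bar [ 0.5639 -0.184 ] [ 0.6041 -0.1918] [ 0.584  -0.1879] 0.04094972527380374 w [-0.0037 -0.0182]
[ 0.58367171 -0.1888773   0.15741681] bar mid tool ([-0.1, 1.0, 0.4], None)
skirt [ 0.5692 -0.2053] [ 0.5772 -0.1658] TCPproj [397.16719893 394.07924285]
top [([619, 89, 21, 25, 413], [630.3, 100.5]), ([274, 225, 10, 10, 77], [278.9, 229.3]), ([177, 246, 29, 28, 637], [191.3, 259.2])] [403.84697892 179.2508898 ]
side [([370, 181, 17, 16, 183], [377.5, 188.8]), ([368, 195, 17, 7, 37], [375.9, 198.5]), ([366, 208, 14, 14, 133], [372.9, 214.1]), ([364, 221, 19, 9, 64], [371.9, 225.5]), ([76, 232, 10, 6, 28], [80.5, 235.2]), ([314, 248, 13, 18, 133], [321.0, 258.6])] [316.94066152 246.83755115]
```

```bash
python3 - <<'E'
from h import *
from station import status
s=status.get_state();print(delta(s,(.523,-.1757,.157)))
E
```

```text
([62.1, 0.9, 0.4], None)
```

```bash
python3 -m jog '[[-1,[30,0.9,0],0],[-1,[62,0.9,0],0],[-1,[62,0.9,0],0],[-1,[62,0.9,0],0],[-1,[62,0.9,0],0],[-1,[62,0.9,5],0],[-1,[62,0.9,9],0],[-1,[62,0.9,12],0],[-1,[62,0.9,12],0],[-1,[62,0.9,12],0]]'; python3 -m jog '[[-1,[0,0,2],0],[-1,[0,0,4],0],[-1,[0,0,4],0]]'
```

```text
t: 8.02
eef_pos: [0.5234, -0.1759, 0.1451]
ee_rot: [-3.142, 0.0, 2.941]
force: [-0.6, 0.1, -0.5]
width: 0.0196
gripper_force: 55.0
t: 8.4
eef_pos: [0.5225, -0.1758, 0.1409]
ee_rot: [-3.142, -0.001, 2.941]
force: [-2.6, 1.2, 2.2]
width: 0.0197
gripper_force: 55.0
```

```bash
python3 -m jog '[[-1,[1.0,0.3,0],0],[-1,[1.0,0.3,0],0],[-1,[1,0.3,0],0]]';python3 -m jog '[[-1,[0,0,2],0],[-1,[0,0,3],0],[-1,[0,0,3],0]]'
```

```text
t: 8.78
eef_pos: [0.5223, -0.1753, 0.141]
ee_rot: [3.142, -0.0, 2.941]
force: [-2.0, 0.6, 1.0]
width: 0.0199
gripper_force: 55.0
t: 9.15
eef_pos: [0.5222, -0.1755, 0.139]
ee_rot: [-3.141, 0.0, 2.942]
force: [-5.2, 1.5, 9.8]
width: 0.0196
gripper_force: 55.0
```

```bash
python3 -m jog '[[-1,[1.0,0.2,-1],0],[-1,[1.5,0.2,-1],0],[-1,[1.5,0.2,-1],0]]'; python3 -m jog '[[-1,[1,0,0],0],[-1,[1,0,0],0],[-1,[1,0,0],0]]'
```

```text
t: 9.52
eef_pos: [0.5215, -0.1751, 0.14]
ee_rot: [-3.141, 0.001, 2.942]
force: [-2.6, 0.4, 7.3]
width: 0.0194
gripper_force: 55.0
t: 9.9
eef_pos: [0.5212, -0.175, 0.14]
ee_rot: [-3.141, 0.003, 2.942]
force: [0.3, -2.0, 6.2]
width: 0.0197
gripper_force: 55.0
```

```bash
python3 -m jog '[[-1,[-0.3,-0.5,0],0],[-1,[-0.3,-0.5,2],0],[-1,[-0.3,-0.5,4],0],[-1,[-0.3,-0.5,6],0],[-1,[-0.3,-0.5,6],0]]'; python3 -m jog '[[-1,[0,0,2],0],[-1,[0,0,4],0],[-1,[0,0,4],0]]'
```

```text
t: 10.52
eef_pos: [0.5211, -0.1752, 0.1333]
ee_rot: [3.141, 0.002, 2.942]
force: [1.1, -0.6, 1.2]
width: 0.0196
gripper_force: 55.0
t: 10.9
eef_pos: [0.5204, -0.175, 0.1277]
ee_rot: [3.141, -0.0, 2.941]
force: [6.5, -2.6, -11.0]
width: 0.0194
gripper_force: 55.0
```

It has clicked: the force reversed to -11 N as the catches drew the cap down. I'll ease off the side load and press on.

```bash
python3 -m jog '[[-1,[-0.8,-0.3,2],0],[-1,[-0.8,-0.3,3.5],0],[-1,[-0.8,-0.3,5],0],[-1,[-0.8,-0.3,5],0],[-1,[-0.8,-0.3,5],0]]'
```

```text
t: 11.52
eef_pos: [0.5206, -0.1756, 0.1242]
ee_rot: [3.142, -0.0, 2.941]
force: [-0.3, 1.8, 3.6]
width: 0.0197
gripper_force: 55.0
```

```bash
python3 -m jog '[[-1,[0,0.2,1],0],[-1,[0,0.2,2],0],[-1,[0,0.2,2],0],[-1,[0,0.2,2],0]]'; python3 -m jog '[[-1,[0,0,1],0],[-1,[0,0,2],0],[-1,[0,0,2],0],[-1,[0,0,2],0]]'
```

```text
t: 12.02
eef_pos: [0.5207, -0.1756, 0.1225]
ee_rot: [-3.141, -0.0, 2.941]
force: [-1.9, 2.5, 7.6]
width: 0.0199
gripper_force: 55.0
t: 12.52
eef_pos: [0.5208, -0.1756, 0.1219]
ee_rot: [-3.141, 0.001, 2.942]
force: [-6.9, 4.5, 19.2]
width: 0.0197
gripper_force: 55.0
```

```bash
python3 -m jog '[[-1,[0.4,0.3,0],0],[-1,[0.4,0.3,0],0],[-1,[0.4,0.3,0],0],[-1,[0.4,0.3,0],0]]'
python3 - <<'E'
from h import *
from station import optics
f=[optics.grab_frame(n)["color"][y:y+120,x:x+150,::-1] for n,x,y in(("side",220,190),("wrist",245,200))]
cv2.imwrite("pics/end.png",np.hstack([cv2.resize(i,(400,320),interpolation=cv2.INTER_CUBIC) for i in f]))
E
```

```text
t: 13.02
eef_pos: [0.5207, -0.1756, 0.1219]
ee_rot: [-3.141, 0.001, 2.942]
force: [-5.4, 2.5, 17.5]
width: 0.0201
gripper_force: 55.0
```

View pics/end.png

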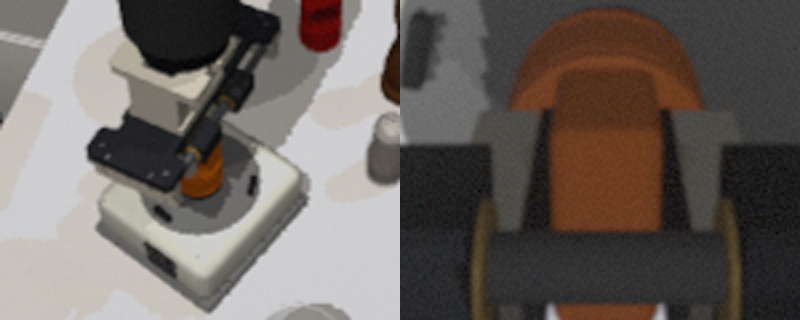

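The side view (left, about (205,175)) shows the cap upright and low on the deck. The wrist view shows it square between the pads, and it reads 17.5 N against the stop. Handing in.

```bash
python3 -c "
from station import order;print(order.job_done())"
```

```text
the job is handed in; nothing more can be done
None
```

The orange cap clicked onto the drive stud and was handed in after 13 s, still gripped and pressed down with about 17 N against its stop; the hand-in returned no verdict.

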